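# Close the crocks with their own lids

### The job

Close the four stoneware crocks on the bakery bench: put each wooden lid on the crock it was made for (large round, small round, square, oblong), one after another in any order, so that it lies flat and fully seated with its plug inside the rim and square with the crock. Set each lid down gently, do not drop it, and leave the basket and the brush where they are.

Things in the scene. Friction and masses are not known exactly. Their poses are not given: they have to be found in the camera images.
- crock_large_round: Open white stoneware crock, large and round, 130 mm outside diameter, empty, fixed to the bench. 60 mm high, walls 6 mm thick, floor about 6 mm thick. Origin: centre of its underside, on the bench top; z up.
- crock_small_round: Open white stoneware crock, small and round, 80 mm outside diameter, empty, fixed to the bench. 60 mm high, walls 6 mm thick, floor about 6 mm thick. Origin: centre of its underside, on the bench top; z up.
- crock_square: Open white stoneware crock, square, 105 x 105 mm outside, empty, fixed to the bench. 60 mm high, walls 6 mm thick, floor about 6 mm thick. Origin: centre of its underside, on the bench top; z up, x and y along its sides.
- crock_oblong: Open white stoneware crock, oblong (rectangular), 130 mm (its x) by 80 mm (its y) outside, empty, fixed to the bench. 60 mm high, walls 6 mm thick, floor about 6 mm thick. Origin: centre of its underside, on the bench top; z up, x along its long side.
- lid_large_round: Loose pale wood lid, large and round, about 160 g, plug down. Heights above its origin (centre of underside, z up): plug 102 mm in diameter 0-10 mm (8 mm play all round in its crock's mouth); plate 138 mm in diameter 10-20 mm (rests on the rim); central dark bar handle 20-46 mm, 50 long (x), 16 wide (y). Seated: origin 50 mm above its crock's.
- lid_small_round: Loose pale wood lid, small and round, about 70 g, plug down. Heights above its origin (centre of underside, z up): plug 52 mm in diameter 0-10 mm (8 mm play all round in its crock's mouth); plate 88 mm in diameter 10-20 mm (rests on the rim); central dark bar handle 20-46 mm, 50 long (x), 16 wide (y). Seated: origin 50 mm above its crock's.
- lid_square: Loose pale wood lid, square, about 130 g, plug down. Heights above its origin (centre of underside, z up): plug 77 x 77 mm 0-10 mm (8 mm play all round in its crock's mouth); plate 113 x 113 mm 10-20 mm (rests on the rim); central dark bar handle 20-46 mm, 50 long (x), 16 wide (y). Seated: origin 50 mm above its crock's. x, y along its sides; fits in any quarter turn.
- lid_oblong: Loose pale wood lid, oblong (rectangular), about 120 g, plug down. Heights above its origin (centre of underside, z up): plug 102 mm (x) by 52 mm (y) 0-10 mm (8 mm play all round in its crock's mouth); plate 138 mm (x) by 88 mm (y) 10-20 mm (rests on the rim); central dark bar handle 20-46 mm, 50 long (x), 16 wide (y). Seated: origin 50 mm above its crock's. Fits either way round, x along the crock's x.
- basket: Bystander: a round cane proofing basket, loose, 160 mm in diameter at the rim and 70 mm high, standing at the left-hand side of the bench. Origin: centre of its underside. Leave it alone.
- brush: Bystander: a pastry brush lying at the right-hand side of the bench, loose, its length along its x. Leave it alone.
Mind the look-alikes: they are no part of the job. Leave any pink or turquoise look-alike of the lid_square alone.

How it is judged:
By the outcome, as a careful person would: the job done as asked, in the order asked, and still so for the second after the job is handed in, with the robot touching nothing.
It also fails if it takes over 120 s, if anything falls off the work surface, if the arm or the gripper's body presses on something with over 40 N, if the wrist force passes 120 N, or if a joint passes its speed limit or range.

### The arm

A 6-joint arm with a two-finger parallel gripper is mounted at the origin on the work surface. World frame = base frame: x ahead of the robot, y to its left, z up, the work surface at z = 0. Lengths are in m, angles in degrees, forces in N, time in s.
With the tool pointing down it reaches from about 0.275 to 0.975 m from the base axis. Payload 8.4 kg.
Tool frame: the origin (TCP) lies midway between the tips of the shut fingers; the grasp point (between the pads) lies 19 mm behind it (manip.tcp_to_grasp is the distance from the TCP to the grasp point, in m); y points along the fingers, x is the direction in which the jaws open and shut, and the axes are right-handed (so a half turn about y gives the same grasp; the last joint's range is limited). The gripper opens to 92 mm and grips with 3 to 60 N. Pads are 20 mm wide; open, the fingers measure 128 mm over their backs; the gripper's body (75 mm by 189 mm) begins 69 mm behind the grasp point.
Start: joints at [74.576, 20.225, 93.587, -0, 66.188, -0.138], TCP at [0.165, 0.603, 0.215] pointing down, gripper open.
Joint ranges: [-150.9, 150.9], [-52.94, 120.26], [3.33, 152.33], [-74.26, 254.26], [0, 154.13], [-172.89, 172.89]. Speed limits (degrees/s): [127.2, 127.2, 159.86, 180, 180, 180].

### API

Orientations are given as [roll, pitch, yaw] about the fixed x, y, z axes, in that order (R = Rz(yaw) Ry(pitch) Rx(roll)).
In Python, from rig import manip gives the robot as it stands. The module is installed in compiled form; this text tells all that it offers.
- The arm moves only by the tool arm_command, never from a script. Its argument "rows" is a list of rows, each a list of 3 entries, a list of its own where there are three numbers: the shift along the tool's x, y, z in cm, then the turn, a rotation vector about the tool's x, y, z in degrees, then the finger opening in cm, from 0 to 9.19. A call has 1 to 12 rows; each row is the pose to reach, as a shift and turn from the pose commanded when the call began, along the tool's axes at that moment; what a row does not reach only later rows make up. A row lasts 1/8 s, in which the tool goes at most 62.5 mm and 10.7 degrees, less where a joint would pass 70% of its speed; a pose out of reach is approached as far as the arm can. A call with a gripper value outside its range is refused whole. The fingers move at their own pace and stop on an object; "grip_force" is the grip in N (left out, the last holds). Time passes only in rows, so rows that repeat a pose let the fingers close. It gives the time, the measured TCP pose, the force and the opening at its end, in the units of the state.
- manip.get_obs(): the state, without advancing time (a new reading comes with each control period).
- manip.capture(name): name is "scene" or "side" or "wrist"; returns the picture (384x512x3 uint8, red, green, blue); there is no depth.
- manip.calibration(name): a dict with "intrinsics" (3x3 intrinsics, pixels), "view" (4x4, takes a point from world to camera coordinates). Camera axes: x right, y up, looking along -z (the intrinsics and any distortion apply to the point x, -y, -z); pixel columns grow to the right and rows downward; lengths in m; the calibration is good to about 2 mm. A picture is of the moment at which its call begins: read the wrist's pose just before it. calibration takes no time and is no camera call; for the wrist camera it gives the pose at the moment of the call.
- manip.job_done(): hands the job in, once; it reports no verdict.
Trained networks look in the newest picture that a camera, given by its name, has taken for a name from the list of things; names that differ only in an ending like _2 or _b are one class to them, and where a whole thing is asked for, a point or a joint stands for the part that bears it (a point fixed in the world has none). Each returns a list of dicts, best first, with "conf" (0 to 1); they miss things now and then, are a little off and sometimes report something else, mostly with a low value. They report only what shows in the picture. A call takes as long as a camera call. They do not tell look-alikes from the thing itself.
- manip.silhouettes(camera, thing): "mask" (384x512 bool, what is visible of it) and "bbox" ([centre column, centre row, width, height] in pixels, round what is visible of it).
- manip.pinpoint(camera, thing): "xy" ([column, row] in pixels: a listed point, or the origin of a listed thing).
The state is a dict: "clock": time; "joints": joint angles; "dq": joint speeds; "effort": joint torques, N m; "eef_pos": TCP position; "tool_rot": TCP orientation; "contact_force": force on the tool from outside, world axes, zero at the start; "torque": the same for the moment, N m; "finger_gap": finger opening in m.
Only numpy, scipy, OpenCV 4.12 (cv2) and the standard library are available. Lean on these libraries where they do the work, as an engineer would, in place of code of your own. Each camera call takes 0.05 s, during which the arm holds its last target. There are 200 camera calls.

## Working session

There is one attempt and no reset: what is moved stays moved. The work goes in short steps, Python scripts to look and compute and a tool call to move; the robot and the scene stay as the last step left them, time stands still between calls to the robot, and variables do not carry over. Pictures are saved under pics/ and viewed, about 12 in all and at most 16, crops included, and the job is handed in when it is done.

Besides the shell and the picture viewer there is one more tool, called after "Request:" as name(argument=value, ...) on one line, values as JSON. arm_command: Moves the arm, as the interface text tells. Its arguments: {"type":"object","properties":{"rows":{"type":"array"},"grip_force":{"type":"number"}},"required":["rows"]}

```bash
mkdir -p pics; cat > h.py <<'E'
import numpy as np, cv2
from rig import manip
def save(cam,n):
    im=manip.capture(cam); cv2.imwrite(f'pics/{n}.png',im[:,:,::-1]); return im
def ray(c,uv):
    K=np.array(c['intrinsics']);V=np.array(c['view'])
    d=np.linalg.inv(K)@[uv[0],uv[1],1]; d=np.array([d[0],-d[1],-d[2]])
    R=V[:3,:3]; return -R.T@V[:3,3], R.T@d
def at(c,uv,z):
    o,d=ray(c,uv); return o+d*(z-o[2])/d[2]
def proj(c,p):
    K=np.array(c['intrinsics']);V=np.array(c['view'])
    q=V[:3,:3]@np.array(p)+V[:3,3]; q=K@[q[0],-q[1],-q[2]]; return q[:2]/q[2]
E
ls; python3 - <<'E'
from h import *
np.set_printoptions(precision=3,suppress=True)
print(manip.get_obs())
a=save('scene','s0');b=save('side','d0');print(manip.calibration('scene'),manip.calibration('wrist'))
c=manip.calibration('wrist');save('wrist','w0')
E
```

```text
h.py
pics
{'clock': 0.0, 'joints': array([74.574, 20.262, 93.629,  0.001, 66.189, -0.138]), 'dq': array([-0.093,  0.024, -0.052,  0.019, -0.11 ,  0.055]), 'effort': array([ -0.001, -59.383, -33.423,   0.07 ,   0.023,  -0.   ]), 'eef_pos': array([0.165, 0.602, 0.214]), 'tool_rot': array([-89.999,   0.079,  74.712]), 'contact_force': array([0.09 , 0.035, 0.634]), 'torque': array([-0.04 ,  0.06 , -0.042]), 'finger_gap': 0.09162697576914601}
{'intrinsics': array([[433.045,   0.   , 262.524],
       [  0.   , 433.045, 185.87 ],
       [  0.   ,   0.   ,   1.   ]]), 'view': array([[ 0.096,  0.995,  0.007, -0.052],
       [-0.839,  0.077,  0.539,  0.374],
       [ 0.536, -0.058,  0.842, -1.726],
       [ 0.   ,  0.   ,  0.   ,  1.   ]])} {'intrinsics': array([[319.482,   0.   , 255.922],
       [  0.   , 319.482, 186.093],
       [  0.   ,   0.   ,   1.   ]]), 'view': array([[ 0.264,  0.965, -0.001, -0.624],
       [-0.923,  0.252, -0.291,  0.033],
       [-0.28 ,  0.077,  0.957, -0.392],
       [ 0.   ,  0.   ,  0.   ,  1.   ]])}
```

View pics/s0.png

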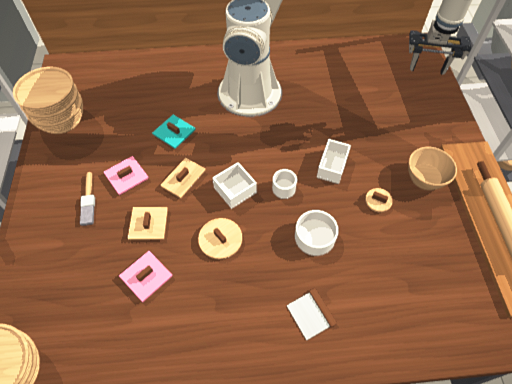

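View pics/d0.png

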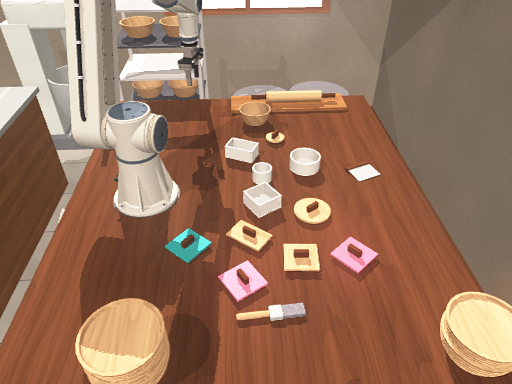

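```bash
cat > fit.py <<'E'
from h import *
from scipy.optimize import minimize
def shape(kind,s=0):
    a=np.linspace(0,2*np.pi,60,endpoint=False)
    if kind=='large_round': return np.c_[np.cos(a),np.sin(a)]*(.065+s)
    if kind=='small_round': return np.c_[np.cos(a),np.sin(a)]*(.04+s)
    w,h={'square':(.0525,.0525),'oblong':(.065,.04)}[kind]; w+=s;h+=s
    return np.array([[w,h],[-w,h],[-w,-h],[w,-h]])
def prism(p,xy,z0,z1): return np.r_[np.c_[p,np.full(len(p),z0)],np.c_[p,np.full(len(p),z1)]]
def parts(thing):
    t,k=thing.split('_',1)
    if t=='crock': return [prism(shape(k),0,0,.06)],None
    h=np.array([[.025,.008],[-.025,.008],[-.025,-.008],[.025,-.008]])
    H=prism(h,0,.02,.046)
    return [prism(shape(k,.004),0,.01,.02),H],H
def render(c,ps,q,S=4):
    m=np.zeros((384*S,512*S),np.uint8); R=np.array([[np.cos(q[2]),np.sin(q[2])],[-np.sin(q[2]),np.cos(q[2])]])
    for p in ps:
        P=np.c_[p[:,:2]@R+q[:2],p[:,2]+(q[3] if len(q)>3 else 0)]
        uv=np.array([proj(c,x) for x in P])
        cv2.fillConvexPoly(m,cv2.convexHull(np.round((uv+.5)*S-.5).astype(np.int32)),1)
    return m
def fit(thing,views,q0,zoff=0):  # views: list of (calib,mask,img)
    ps,H=parts(thing); S=4
    big=[cv2.resize(m.astype(np.uint8)*255,None,fx=S,fy=S)>127 for _,m,_ in views]
    dk=[]
    for c,m,im in views:
        d=m&(im.astype(int).sum(2)<260); dk.append(cv2.resize(d.astype(np.uint8)*255,None,fx=S,fy=S)>127)
    def iou(a,b): a=a>0; return (a&b).sum()/max((a|b).sum(),1)
    def cost(v,yaws=None):
        q=[v[0],v[1],v[2]/10,zoff]; s=0
        for (c,_,_),b,d in zip(views,big,dk):
            s+=1-iou(render(c,ps,q),b)
            if H is not None: s+=.3*(1-iou(render(c,[H],q),d))
        return s/len(views)
    best=None
    for y in ([q0[2]] if len(q0)>2 else np.radians([0,45,90,135])):
        v0=np.array([q0[0],q0[1],y*10]); 
        r=minimize(cost,v0,method='Nelder-Mead',options=dict(initial_simplex=v0+np.array([[0,0,0],[.01,0,0],[0,.01,0],[0,0,3]]),xatol=2e-4,fatol=1e-4,maxiter=90))
        if best is None or r.fun<best.fun: best=r
    return best.x[0],best.x[1],np.degrees(best.x[2]/10),best.fun
E
cat > m1.py <<'E'
from fit import *
ims={n:manip.capture(n) for n in('scene','side')}; cal={n:manip.calibration(n) for n in ims}
ini={'crock_square':(235,185),'crock_small_round':(285,183),'crock_oblong':(334,160),'crock_large_round':(316,232),'lid_small_round':(379,200),'lid_oblong':(183,178),'lid_square':(148,223),'lid_large_round':(220,238)}
for t,uv in ini.items():
    p=at(cal['scene'],uv,.03); views=[]
    for n in ims:
        u=proj(cal[n],p); L=manip.silhouettes(n,t)
        L=[l for l in L if np.hypot(*(np.array(l['bbox'][:2])-u))<15]
        if L: views.append((cal[n],np.array(L[0]['mask']),ims[n]))
    for vs in [views]+[[v] for v in views]:
        r=fit(t,vs,p[:2]); print(t,len(vs),'x %.4f y %.4f yaw %.1f cost %.3f'%r)
E
time python3 m1.py
```

```text
crock_square 2 x 0.4517 y -0.0868 yaw 31.3 cost 0.039
crock_square 1 x 0.4517 y -0.0859 yaw 31.4 cost 0.027
crock_square 1 x 0.4508 y -0.0886 yaw 30.7 cost 0.040
crock_small_round 2 x 0.4614 y 0.0798 yaw 11.6 cost 0.090
crock_small_round 1 x 0.4607 y 0.0807 yaw 59.4 cost 0.066
crock_small_round 1 x 0.4616 y 0.0803 yaw 58.4 cost 0.109
crock_oblong 2 x 0.3839 y 0.2622 yaw 156.1 cost 0.082
crock_oblong 1 x 0.3831 y 0.2632 yaw 155.8 cost 0.063
crock_oblong 1 x 0.3833 y 0.2574 yaw 155.5 cost 0.080
crock_large_round 2 x 0.6516 y 0.1549 yaw 5.4 cost 0.055
crock_large_round 1 x 0.6521 y 0.1565 yaw 60.7 cost 0.058
crock_large_round 1 x 0.6510 y 0.1513 yaw -13.0 cost 0.031
lid_small_round 2 x 0.5441 y 0.3866 yaw 68.9 cost 0.281
lid_small_round 1 x 0.5447 y 0.3876 yaw 55.1 cost 0.225
lid_small_round 1 x 0.5451 y 0.3840 yaw 70.3 cost 0.308
lid_oblong 1 x 0.3944 y -0.2626 yaw 141.7 cost 0.201
lid_oblong 1 x 0.3944 y -0.2626 yaw 141.7 cost 0.201
lid_square 2 x 0.5604 y -0.3718 yaw -4.0 cost 0.253
lid_square 1 x 0.5604 y -0.3717 yaw 175.3 cost 0.273
lid_square 1 x 0.5605 y -0.3721 yaw -4.6 cost 0.228
lid_large_round 2 x 0.6351 y -0.1453 yaw 38.6 cost 0.248
lid_large_round 1 x 0.6347 y -0.1445 yaw 211.4 cost 0.251
lid_large_round 1 x 0.6356 y -0.1483 yaw 227.3 cost 0.230
real	1m22.197s
user	1m18.104s
sys	0m0.324s
```

```bash
cat > go.py <<'E'
import sys
from h import *
def go(x,y,z,yaw):
    o=manip.get_obs(); p=np.array(o['eef_pos']); r=o['tool_rot']
    from scipy.spatial.transform import Rotation as R
    R0=R.from_euler('xyz',r,degrees=True); Rt=R.from_euler('xyz',[-90,0,yaw],degrees=True)
    s=R0.inv().apply(np.array([x,y,z])-p)*100; w=(R0.inv()*Rt).as_rotvec(degrees=True)
    print('shift',np.round(s,2).tolist(),'turn',np.round(w,1).tolist(),'rows',max(np.linalg.norm(s)/6.25,np.linalg.norm(w)/10.7).round(1))
if __name__=='__main__': go(*map(float,sys.argv[1:5]))
E
python3 go.py .544 .387 .2 -21
```

```text
shift [-10.83, 1.46, -42.27] turn [-0.0, 95.7, -0.0] rows 8.9
```

View pics/w0.png

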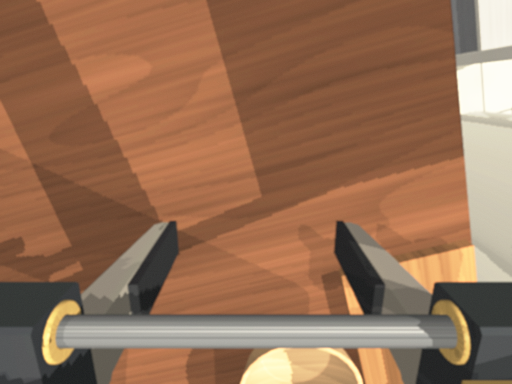

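Request:
arm_command(rows=[[[-10.8, 1.5, -42.3], [0, 95.7, 0], 5], [[-10.8, 1.5, -42.3], [0, 95.7, 0], 5], [[-10.8, 1.5, -42.3], [0, 95.7, 0], 5], [[-10.8, 1.5, -42.3], [0, 95.7, 0], 5], [[-10.8, 1.5, -42.3], [0, 95.7, 0], 5], [[-10.8, 1.5, -42.3], [0, 95.7, 0], 5], [[-10.8, 1.5, -42.3], [0, 95.7, 0], 5], [[-10.8, 1.5, -42.3], [0, 95.7, 0], 5], [[-10.8, 1.5, -42.3], [0, 95.7, 0], 5], [[-10.8, 1.5, -42.3], [0, 95.7, 0], 5], [[-10.8, 1.5, -42.3], [0, 95.7, 0], 5], [[-10.8, 1.5, -42.3], [0, 95.7, 0], 5]])

```text
clock: 2.55
eef_pos: [0.5442, 0.3874, 0.1997]
tool_rot: [-90.0, -0.0, -20.8]
contact_force: [0.1, -0.3, 0.2]
finger_gap: 0.05
```

```bash
cat > wl.py <<'E'
import sys
from fit import *
# wrist look: thing, x y guess
t=sys.argv[1]; g=list(map(float,sys.argv[2:4])); zo=float(sys.argv[4]) if len(sys.argv)>4 else 0
o=manip.get_obs(); print(o['eef_pos'],o['tool_rot'])
c=manip.calibration('wrist'); im=save('wrist',sys.argv[5] if len(sys.argv)>5 else 'w_'+t)
print('TCP px',proj(c,o['eef_pos']),'thing px',proj(c,g+[.02]))
for l in manip.silhouettes('wrist',t): print(l['conf'],l['bbox'])
print(manip.pinpoint('wrist',t))
E
python3 wl.py lid_small_round .544 .387
```

```text
[0.54417616 0.38738256 0.19966034] [-8.99957291e+01 -4.42622851e-03 -2.08414638e+01]
TCP px [256.28180642 236.21058592] thing px [255.97460419 166.07081879]
0.88 [257.6, 161.2, 77.3, 76.0]
[{'xy': [257.8, 159.9], 'conf': 0.58}]
```

View pics/w_lid_small_round.png

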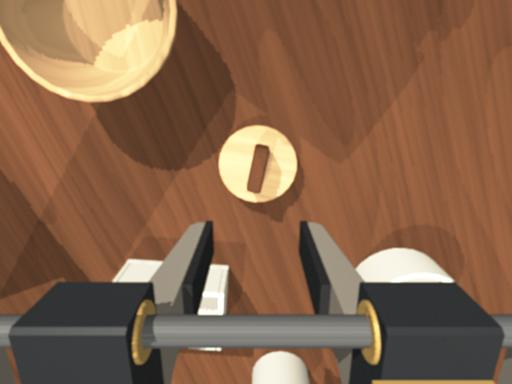

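```bash
sed -i 's/d=m&(im.astype(int).sum(2)<260);/g=im[:,:,0]; th=cv2.threshold(g[m][:,None],0,255,cv2.THRESH_OTSU)[0]; d=m\&(g<=th);/' fit.py
cat > wf.py <<'E'
import sys
from fit import *
t=sys.argv[1]; g=list(map(float,sys.argv[2:4])); zo=float(sys.argv[4]) if len(sys.argv)>4 else 0
np.set_printoptions(precision=4,suppress=True)
c=manip.calibration('wrist'); im=save('wrist','w_'+t)
u=proj(c,g+[.02+zo])
L=[l for l in manip.silhouettes('wrist',t) if np.hypot(*(np.array(l['bbox'][:2])-u))<40]
o=manip.get_obs(); print(o['eef_pos'],o['tool_rot'][2],len(L))
m=np.array(L[0]['mask']); print(t,'x %.4f y %.4f yaw %.1f cost %.3f'%fit(t,[(c,m,im)],g,zo))
E
python3 wf.py lid_small_round .544 .387
```

```text
[0.5443 0.3873 0.1996] -20.94327009080658 1
lid_small_round x 0.5465 y 0.3872 yaw 56.5 cost 0.085
```

```bash
python3 go.py .5465 .387 .025 -33.5
```

```text
shift [0.22, 17.46, 0.05] turn [-0.0, 12.6, 0.0] rows 2.8
```

Request:
arm_command(rows=[[[0.2, 5, 0], [0, 12.6, 0], 5], [[0.2, 10, 0], [0, 12.6, 0], 5], [[0.2, 14, 0], [0, 12.6, 0], 5], [[0.2, 16.5, 0], [0, 12.6, 0], 5], [[0.2, 17.4, 0], [0, 12.6, 0], 5], [[0.2, 17.4, 0], [0, 12.6, 0], 5], [[0.2, 17.4, 0], [0, 12.6, 0], 1], [[0.2, 17.4, 0], [0, 12.6, 0], 1], [[0.2, 17.4, 0], [0, 12.6, 0], 1], [[0.2, 17.4, 0], [0, 12.6, 0], 1], [[0.2, 17.4, 0], [0, 12.6, 0], 1], [[0.2, 17.4, 0], [0, 12.6, 0], 1]], grip_force=25)

```text
clock: 4.3
eef_pos: [0.5464, 0.3866, 0.0261]
tool_rot: [-90.0, -0.0, -33.6]
contact_force: [-1.0, -0.2, 5.6]
finger_gap: 0.0157
```

Request:
arm_command(rows=[[[0, -4, 0], [0, 0, 0], 1], [[0, -8, 0], [0, 0, 0], 1], [[0, -12, 0], [0, 0, 0], 1], [[0, -13.4, 0], [0, 0, 0], 1], [[0, -13.4, 0], [0, 0, 0], 1]])

```text
clock: 4.92
eef_pos: [0.5464, 0.3866, 0.1596]
tool_rot: [-90.0, -0.0, -33.6]
contact_force: [0.6, -0.4, -1.4]
finger_gap: 0.016
```

```bash
python3 go.py .461 .0802 .16 -33.5
```

```text
shift [9.84, -0.06, -30.24] turn [-0.0, -0.1, 0.0] rows 5.1
```

Request:
arm_command(rows=[[[1, 0, -3], [0, 0, 0], 1], [[2.6, 0, -8], [0, 0, 0], 1], [[4.2, 0, -13], [0, 0, 0], 1], [[5.9, 0, -18], [0, 0, 0], 1], [[7.5, 0, -23], [0, 0, 0], 1], [[8.8, 0, -27], [0, 0, 0], 1], [[9.5, 0, -29.2], [0, 0, 0], 1], [[9.85, 0, -30.25], [0, 0, 0], 1], [[9.85, 0, -30.25], [0, 0, 0], 1], [[9.85, 0, -30.25], [0, 0, 0], 1]])

```text
clock: 6.18
eef_pos: [0.4611, 0.0806, 0.1592]
tool_rot: [-90.0, 0.0, -33.6]
contact_force: [-0.0, -0.7, -0.4]
finger_gap: 0.0159
```

```bash
python3 go.py .461 .0802 .076 -33.5; cat > ov.py <<'E'
import sys
from fit import *
# overlay: lid, crock pose in scene+side crops
def crop(cam,xyz,w=60,k=6):
    im=manip.capture(cam); u=np.round(proj(manip.calibration(cam),xyz)).astype(int)
    return cv2.resize(im[max(u[1]-w//2-8,0):u[1]+w//2+8,max(u[0]-w//2,0):u[0]+w//2],None,fx=k,fy=k,interpolation=cv2.INTER_CUBIC)
x,y=map(float,sys.argv[1:3])
cv2.imwrite('pics/'+sys.argv[3]+'.png',np.hstack([crop(c,[x,y,.09]) for c in('scene','side')])[:,:,::-1])
E
python3 ov.py .461 .08 o1
```

```text
shift [0.02, 8.32, -0.04] turn [0.0, -0.1, -0.0] rows 1.3
```

View pics/o1.png

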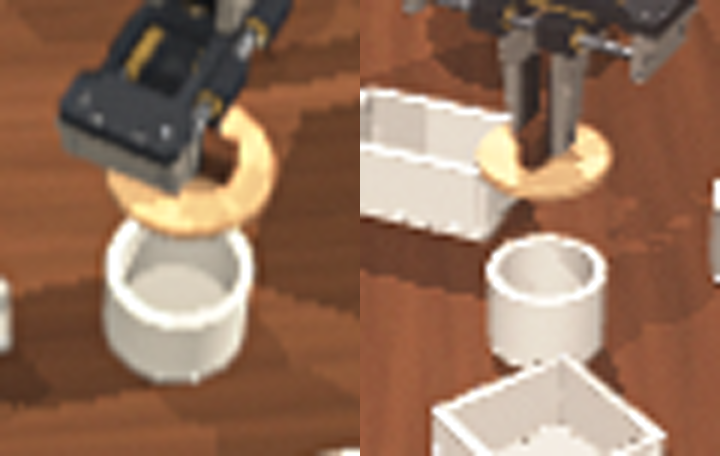

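The lid hangs level above the small crock in both views.

Request:
arm_command(rows=[[[0, 3, 0], [0, 0, 0], 1], [[0, 5.5, 0], [0, 0, 0], 1], [[0, 7, 0], [0, 0, 0], 1], [[0, 7.6, 0], [0, 0, 0], 1], [[0, 7.9, 0], [0, 0, 0], 1], [[0, 8.1, 0], [0, 0, 0], 1], [[0, 8.2, 0], [0, 0, 0], 1], [[0, 8.3, 0], [0, 0, 0], 1], [[0, 8.3, 0], [0, 0, 0], 1]])

```text
clock: 7.4
eef_pos: [0.461, 0.08, 0.0767]
tool_rot: [-90.0, -0.0, -33.6]
contact_force: [-1.1, 0.5, -0.7]
finger_gap: 0.0154
```

Request:
arm_command(rows=[[[0, 0.1, 0], [0, 0, 0], 1], [[0, 0.1, 0], [0, 0, 0], 1]])

```text
clock: 7.65
eef_pos: [0.4611, 0.08, 0.076]
tool_rot: [-90.0, -0.0, -33.6]
contact_force: [-2.4, -0.8, 6.1]
finger_gap: 0.0159
```

Contact. Release and rise.

Request:
arm_command(rows=[[[0, 0, 0], [0, 0, 0], 2.2], [[0, 0, 0], [0, 0, 0], 3], [[0, 0, 0], [0, 0, 0], 4.5], [[0, 0, 0], [0, 0, 0], 4.5], [[0, -3, 0], [0, 0, 0], 4.5], [[0, -8, 0], [0, 0, 0], 5], [[0, -12.5, 0], [0, 0, 0], 5], [[0, -12.5, 0], [0, 0, 0], 5]])

```text
clock: 8.65
eef_pos: [0.4632, 0.0804, 0.2038]
tool_rot: [-89.7, -0.3, -33.6]
contact_force: [-0.4, -0.3, 1.0]
finger_gap: 0.0497
```

```bash
python3 wf.py lid_small_round .461 .08 .05; python3 go.py .635 -.145 .2 -51.5
```

```text
[0.4608 0.08   0.2004] -33.58477071429532 1
lid_small_round x 0.4612 y 0.0799 yaw 54.2 cost 0.083
shift [26.95, 0.05, -9.11] turn [-0.0, 17.9, 0.0] rows 4.6
```

Request:
arm_command(rows=[[[6, 0, -2], [0, 5, 0], 5], [[12, 0, -4], [0, 10, 0], 5], [[18, 0, -6.1], [0, 14, 0], 5], [[23.5, 0, -8], [0, 17.9, 0], 5], [[26, 0, -8.8], [0, 17.9, 0], 5], [[27, 0, -9.1], [0, 17.9, 0], 5], [[27, 0, -9.1], [0, 17.9, 0], 5], [[27, 0, -9.1], [0, 17.9, 0], 5]])

```text
clock: 9.75
eef_pos: [0.6346, -0.144, 0.2001]
tool_rot: [-90.0, 0.1, -51.4]
contact_force: [-0.1, 0.2, 0.1]
finger_gap: 0.0501
```

```bash
python3 wf.py lid_large_round .635 -.145
```

```text
[ 0.635  -0.1441  0.2007] -51.4247087373188 1
lid_large_round x 0.6376 y -0.1440 yaw 34.3 cost 0.057
```

```bash
python3 go.py .6375 -.144 .026 -55.7
```

```text
shift [0.15, 17.47, 0.21] turn [0.0, 4.3, -0.0] rows 2.8
```

Request:
arm_command(rows=[[[0.15, 5, 0.2], [0, 4.3, 0], 5], [[0.15, 10, 0.2], [0, 4.3, 0], 5], [[0.15, 14, 0.2], [0, 4.3, 0], 5], [[0.15, 16.5, 0.2], [0, 4.3, 0], 5], [[0.15, 17.4, 0.2], [0, 4.3, 0], 5], [[0.15, 17.4, 0.2], [0, 4.3, 0], 5], [[0.15, 17.4, 0.2], [0, 4.3, 0], 1], [[0.15, 17.4, 0.2], [0, 4.3, 0], 1], [[0.15, 17.4, 0.2], [0, 4.3, 0], 1], [[0.15, 17.4, 0.2], [0, 4.3, 0], 1], [[0.15, 17.4, 0.2], [0, 4.3, 0], 1], [[0.15, 17.4, 0.2], [0, 4.3, 0], 1]], grip_force=30)

```text
clock: 11.35
eef_pos: [0.6382, -0.1451, 0.027]
tool_rot: [-90.0, -0.0, -55.8]
contact_force: [-2.0, 0.5, 6.0]
finger_gap: 0.0161
```

Request:
arm_command(rows=[[[0, -3, 0], [0, 0, 0], 1], [[0, -8, 0], [0, 0, 0], 1], [[0, -12, 0], [0, 0, 0], 1], [[0, -14, 0], [0, 0, 0], 1], [[0, -14, 0], [0, 0, 0], 1]])

```text
clock: 11.98
eef_pos: [0.6385, -0.1453, 0.1673]
tool_rot: [-89.9, -0.1, -55.8]
contact_force: [0.3, 0.5, -1.2]
finger_gap: 0.0158
```

```bash
python3 go.py .6513 .1545 .165 -55.7
```

```text
shift [-24.07, 0.22, 17.91] turn [-0.1, -0.1, 0.1] rows 4.8
```

Request:
arm_command(rows=[[[-3, 0, 2.2], [0, 0, 0], 1], [[-7, 0, 5.2], [0, 0, 0], 1], [[-11, 0, 8.2], [0, 0, 0], 1], [[-15, 0, 11.2], [0, 0, 0], 1], [[-19, 0, 14.1], [0, 0, 0], 1], [[-22, 0, 16.4], [0, 0, 0], 1], [[-23.5, 0, 17.5], [0, 0, 0], 1], [[-24.1, 0, 17.95], [0, 0, 0], 1], [[-24.1, 0, 17.95], [0, 0, 0], 1], [[-24.1, 0, 17.95], [0, 0, 0], 1]])

```text
clock: 13.22
eef_pos: [0.6509, 0.1538, 0.1664]
tool_rot: [-90.0, -0.0, -55.9]
contact_force: [0.2, -0.4, -1.8]
finger_gap: 0.0155
```

```bash
python3 go.py .6516 .155 .077 -55.7;python3 ov.py .6516 .155 o2
```

```text
shift [-0.06, 8.94, 0.13] turn [0.0, -0.2, 0.0] rows 1.4
```

View pics/o2.png

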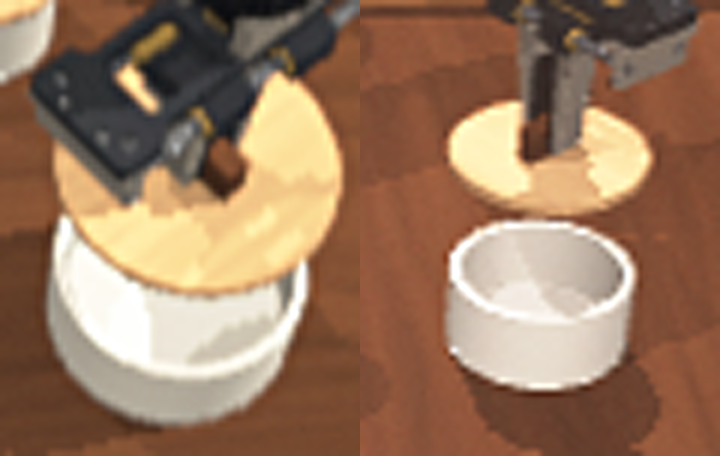

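```bash
cat > held.py <<'E'
import sys
from fit import *
t=sys.argv[1]; x,y,z=map(float,sys.argv[2:5]); V=[]
for n in('scene','side'):
    im=manip.capture(n); c=manip.calibration(n); u=proj(c,[x,y,z+.015])
    for k in ('lid_','crock_'):
        L=[l for l in manip.silhouettes(n,k+t) if np.hypot(*(np.array(l['bbox'][:2])-proj(c,[x,y,z+.015 if k=='lid_' else .03])))<15]
        if not L: print(n,k,'none'); continue
        ys,xs=np.nonzero(L[0]['mask'])
        ps,_=parts(k+t); q=[x,y,np.radians(float(sys.argv[5])),z if k=='lid_' else 0]
        r=render(c,ps,q,1); ry,rx=np.nonzero(r)
        print(n,k,'seen x %d-%d y %d-%d'%(xs.min(),xs.max(),ys.min(),ys.max()),'expected x %d-%d y %d-%d'%(rx.min(),rx.max(),ry.min(),ry.max()))
E
python3 held.py large_round .6516 .155 .139 34
```

```text
scene lid_ seen x 296-343 y 198-233 expected x 296-344 y 192-235
scene crock_ seen x 295-337 y 222-254 expected x 294-337 y 209-255
side lid_ seen x 289-322 y 127-146 expected x 289-323 y 127-146
side crock_ seen x 289-319 y 148-175 expected x 289-320 y 147-175
```

Request:
arm_command(rows=[[[0, 3, 0.1], [0, 0, 0], 1], [[0, 6, 0.1], [0, 0, 0], 1], [[0, 7.6, 0.1], [0, 0, 0], 1], [[0, 8.2, 0.1], [0, 0, 0], 1], [[0, 8.5, 0.1], [0, 0, 0], 1], [[0, 8.7, 0.1], [0, 0, 0], 1], [[0, 8.8, 0.1], [0, 0, 0], 1], [[0, 8.9, 0.1], [0, 0, 0], 1], [[0, 8.9, 0.1], [0, 0, 0], 1]])

```text
clock: 14.75
eef_pos: [0.6518, 0.1557, 0.0777]
tool_rot: [-90.0, -0.0, -55.8]
contact_force: [-0.3, -0.2, -1.5]
finger_gap: 0.0158
```

Request:
arm_command(rows=[[[0, 0.1, 0], [0, 0, 0], 1], [[0, 0.1, 0], [0, 0, 0], 1]])

```text
clock: 15.0
eef_pos: [0.6519, 0.1557, 0.077]
tool_rot: [-90.0, -0.0, -55.8]
contact_force: [-1.8, 0.0, 4.2]
finger_gap: 0.0156
```

Request:
arm_command(rows=[[[0, 0, 0], [0, 0, 0], 2.2], [[0, 0, 0], [0, 0, 0], 3], [[0, 0, 0], [0, 0, 0], 4.5], [[0, 0, 0], [0, 0, 0], 4.5], [[0, -3, 0], [0, 0, 0], 4.5], [[0, -8, 0], [0, 0, 0], 5], [[0, -12.5, 0], [0, 0, 0], 5], [[0, -12.5, 0], [0, 0, 0], 5], [[0, -12.5, 0], [0, 0, 0], 5]])

```text
clock: 16.12
eef_pos: [0.6513, 0.1555, 0.201]
tool_rot: [-90.0, 0.0, -55.8]
contact_force: [-0.1, 0.3, -0.1]
finger_gap: 0.05
```

```bash
python3 wf.py lid_large_round .6516 .155 .05; python3 go.py .45 -.087 .25 -59
```

```text
[0.6508 0.1555 0.1999] -55.78590812653081 1
lid_large_round x 0.6519 y 0.1553 yaw 214.2 cost 0.049
shift [8.76, -4.95, -30.25] turn [0.1, 3.2, -0.1] rows 5.1
```

Request:
arm_command(rows=[[[1.5, -2, -5], [0, 3, 0], 5], [[3, -4, -10.5], [0, 3, 0], 5], [[4.7, -5, -16.5], [0, 3, 0], 5], [[6.4, -5, -22.2], [0, 3, 0], 5], [[7.9, -5, -27.5], [0, 3, 0], 5], [[8.6, -5, -29.7], [0, 3, 0], 5], [[8.8, -5, -30.3], [0, 3, 0], 5], [[8.8, -5, -30.3], [0, 3, 0], 5], [[8.8, -5, -30.3], [0, 3, 0], 5]])

```text
clock: 17.35
eef_pos: [0.4513, -0.0868, 0.2513]
tool_rot: [-90.0, 0.0, -58.7]
contact_force: [0.2, -0.3, -0.0]
finger_gap: 0.05
```

```bash
python3 wf.py crock_square .4515 -.087; python3 go.py .5604 -.372 .2 -94
```

```text
[ 0.4512 -0.0868  0.2514] -58.72597725057708 1
crock_square x 0.4531 y -0.0860 yaw 31.4 cost 0.026
shift [30.05, 5.13, -5.47] turn [0.0, 35.3, -0.0] rows 5.0
```

View pics/w_crock_square.png

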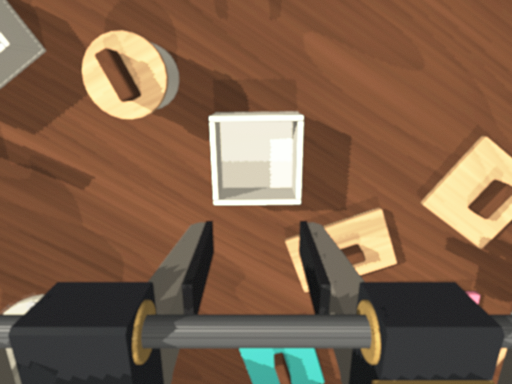

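The square crock is sharp and aligned with the tool; the small lid behind it is seated. On to the square lid.

Request:
arm_command(rows=[[[5, 1, -1], [0, 7, 0], 5], [[11, 2, -2], [0, 14, 0], 5], [[17, 3, -3], [0, 21, 0], 5], [[23, 4, -4.2], [0, 28, 0], 5], [[27.5, 4.7, -5], [0, 33, 0], 5], [[29.5, 5.1, -5.4], [0, 35.3, 0], 5], [[30, 5.1, -5.5], [0, 35.3, 0], 5], [[30, 5.1, -5.5], [0, 35.3, 0], 5], [[30, 5.1, -5.5], [0, 35.3, 0], 5]])

```text
clock: 18.58
eef_pos: [0.5591, -0.3712, 0.2012]
tool_rot: [-90.0, 0.0, -94.0]
contact_force: [-0.2, -0.0, -0.6]
finger_gap: 0.0498
```

```bash
python3 wf.py lid_square .5604 -.372
```

```text
[ 0.5592 -0.3716  0.2012] -94.01173049424214 1
lid_square x 0.5625 y -0.3720 yaw -4.9 cost 0.067
```

```bash
python3 go.py .562 -.372 .026 -94.9
```

```text
shift [0.02, 17.52, 0.28] turn [-0.0, 0.9, 0.0] rows 2.8
```

Request:
arm_command(rows=[[[0, 5, 0.3], [0, 0.9, 0], 5], [[0, 10, 0.3], [0, 0.9, 0], 5], [[0, 14, 0.3], [0, 0.9, 0], 5], [[0, 16.5, 0.3], [0, 0.9, 0], 5], [[0, 17.4, 0.3], [0, 0.9, 0], 5], [[0, 17.4, 0.3], [0, 0.9, 0], 5], [[0, 17.4, 0.3], [0, 0.9, 0], 1], [[0, 17.4, 0.3], [0, 0.9, 0], 1], [[0, 17.4, 0.3], [0, 0.9, 0], 1], [[0, 17.4, 0.3], [0, 0.9, 0], 1], [[0, 17.4, 0.3], [0, 0.9, 0], 1], [[0, 17.4, 0.3], [0, 0.9, 0], 1]], grip_force=30)

```text
clock: 20.18
eef_pos: [0.5623, -0.3729, 0.0271]
tool_rot: [-90.0, -0.0, -95.0]
contact_force: [-0.7, 1.2, 5.4]
finger_gap: 0.0157
```

Request:
arm_command(rows=[[[0, -3, 0], [0, 0, 0], 1], [[0, -8, 0], [0, 0, 0], 1], [[0, -12, 0], [0, 0, 0], 1], [[0, -14, 0], [0, 0, 0], 1], [[0, -14, 0], [0, 0, 0], 1]])

```text
clock: 20.8
eef_pos: [0.5625, -0.3731, 0.1673]
tool_rot: [-89.9, -0.1, -95.0]
contact_force: [1.1, -0.7, -2.6]
finger_gap: 0.0157
```

```bash
python3 go.py .4525 -.0865 .165 -58.6
```

```text
shift [-27.59, 0.18, -13.45] turn [-0.1, -36.4, 0.1] rows 4.9
```

Request:
arm_command(rows=[[[-3, 0, -1.5], [0, -5, 0], 1], [[-8, 0, -4], [0, -12, 0], 1], [[-13, 0, -6.4], [0, -19, 0], 1], [[-18, 0, -8.8], [0, -26, 0], 1], [[-23, 0, -11.2], [0, -32, 0], 1], [[-26, 0, -12.7], [0, -35.5, 0], 1], [[-27.2, 0, -13.3], [0, -36.4, 0], 1], [[-27.6, 0, -13.5], [0, -36.4, 0], 1], [[-27.6, 0, -13.5], [0, -36.4, 0], 1], [[-27.6, 0, -13.5], [0, -36.4, 0], 1]])

```text
clock: 22.05
eef_pos: [0.452, -0.0869, 0.1665]
tool_rot: [-90.0, -0.0, -58.7]
contact_force: [0.0, 0.0, -1.8]
finger_gap: 0.0158
```

```bash
python3 go.py .4525 -.0865 .077 -58.6;python3 held.py square .4525 -.0865 .139 31.4
```

```text
shift [-0.01, 8.95, 0.06] turn [0.0, -0.1, 0.0] rows 1.4
scene lid_ seen x 212-256 y 149-183 expected x 207-258 y 142-185
scene crock_ seen x 213-256 y 174-206 expected x 212-256 y 162-208
side lid_ seen x 241-283 y 164-186 expected x 240-284 y 159-187
side crock_ seen x 242-280 y 185-217 expected x 242-281 y 181-217
```

Request:
arm_command(rows=[[[0, 3, 0.05], [0, 0, 0], 1], [[0, 6, 0.05], [0, 0, 0], 1], [[0, 7.6, 0.05], [0, 0, 0], 1], [[0, 8.2, 0.05], [0, 0, 0], 1], [[0, 8.5, 0.05], [0, 0, 0], 1], [[0, 8.7, 0.05], [0, 0, 0], 1], [[0, 8.8, 0.05], [0, 0, 0], 1], [[0, 8.9, 0.05], [0, 0, 0], 1], [[0, 8.95, 0.05], [0, 0, 0], 1]])

```text
clock: 23.48
eef_pos: [0.4521, -0.0858, 0.0772]
tool_rot: [-90.0, -0.0, -58.6]
contact_force: [-0.0, -0.4, -1.4]
finger_gap: 0.0156
```

Request:
arm_command(rows=[[[0, 0.08, 0], [0, 0, 0], 1], [[0, 0.08, 0], [0, 0, 0], 1]])

```text
clock: 23.72
eef_pos: [0.4521, -0.0858, 0.077]
tool_rot: [-90.0, -0.0, -58.6]
contact_force: [-3.2, 0.6, 9.5]
finger_gap: 0.0157
```

Request:
arm_command(rows=[[[0, 0, 0], [0, 0, 0], 2.2], [[0, 0, 0], [0, 0, 0], 3], [[0, 0, 0], [0, 0, 0], 4.5], [[0, 0, 0], [0, 0, 0], 4.5], [[0, -3, 0], [0, 0, 0], 4.5], [[0, -8, 0], [0, 0, 0], 5], [[0, -13, 0], [0, 0, 0], 5], [[0, -17, 0], [0, 0, 0], 5], [[0, -17, 0], [0, 0, 0], 5], [[0, -17, 0], [0, 0, 0], 5]])

```text
clock: 24.98
eef_pos: [0.4515, -0.0857, 0.2456]
tool_rot: [-90.0, 0.0, -58.6]
contact_force: [-1.0, -1.1, -0.2]
finger_gap: 0.0498
```

```bash
python3 wf.py lid_square .4525 -.0865 .05; python3 go.py .384 .262 .25 -113
```

```text
[ 0.4511 -0.0856  0.2449] -58.58609637801364 1
lid_square x 0.4522 y -0.0861 yaw 31.1 cost 0.089
shift [-33.17, -0.48, 12.39] turn [0.1, 54.4, -0.0] rows 5.7
```

Request:
arm_command(rows=[[[-4, 0, 1.5], [0, -10, 0], 5], [[-8, 0, 3], [0, -20, 0], 5], [[-12, 0, 4.5], [0, -30, 0], 5], [[-16, 0, 6], [0, -40, 0], 5], [[-20, 0, 7.5], [0, -50, 0], 5], [[-24, -0.5, 9], [0, -60, 0], 5], [[-28, -0.5, 10.5], [0, -70, 0], 5], [[-31, -0.5, 11.6], [0, -80, 0], 5], [[-33.2, -0.5, 12.4], [0, -90, 0], 5], [[-33.2, -0.5, 12.4], [0, -100, 0], 5], [[-33.2, -0.5, 12.4], [0, -110, 0], 5], [[-33.2, -0.5, 12.4], [0, -118, 0], 5]])

```text
clock: 26.58
eef_pos: [0.3841, 0.2619, 0.2498]
tool_rot: [-89.9, 0.1, 59.7]
contact_force: [-0.6, 0.7, 0.2]
finger_gap: 0.0503
```

Request:
arm_command(rows=[[[0, 0, 0], [0, -7, 0], 5], [[0, 0, 0], [0, -7, 0], 5]])

```text
clock: 26.82
eef_pos: [0.3843, 0.2618, 0.2501]
tool_rot: [-89.9, 0.1, 66.4]
contact_force: [-0.3, 0.1, 0.4]
finger_gap: 0.0501
```

```bash
python3 wf.py crock_oblong .3835 .262; python3 go.py .394 -.263 .2 52
```

```text
[0.3845 0.262  0.2505] 66.25050218630008 1
crock_oblong x 0.3852 y 0.2622 yaw 154.8 cost 0.023
shift [-47.66, 5.09, -22.02] turn [-0.0, 14.3, -0.1] rows 8.4
```

Request:
arm_command(rows=[[[-4, 0, -2], [0, 2, 0], 5], [[-10, 0, -4.6], [0, 4, 0], 5], [[-16, 0, -7.4], [0, 6, 0], 5], [[-22, 0, -10.2], [0, 8, 0], 5], [[-28, 0, -13], [0, 10, 0], 5], [[-34, 1, -15.7], [0, 12, 0], 5], [[-40, 3, -18.5], [0, 14, 0], 5], [[-44.5, 4, -20.6], [0, 14, 0], 5], [[-47, 5, -21.7], [0, 14.3, 0], 5], [[-47.7, 5.1, -22], [0, 14.3, 0], 5], [[-47.7, 5.1, -22], [0, 14.3, 0], 5], [[-47.7, 5.1, -22], [0, 14.3, 0], 5]])

```text
clock: 28.42
eef_pos: [0.3957, -0.2619, 0.2006]
tool_rot: [-90.0, -0.0, 52.1]
contact_force: [-0.5, -0.2, 0.3]
finger_gap: 0.0499
```

```bash
python3 wf.py lid_oblong .394 -.263; python3 go.py .396 -.263 .026 52
```

```text
[ 0.3959 -0.262   0.2007] 52.18126360255264 1
lid_oblong x 0.3962 y -0.2609 yaw -38.3 cost 0.068
shift [-0.07, 17.47, -0.06] turn [0.0, 0.2, 0.0] rows 2.8
```

View pics/w_lid_oblong.png

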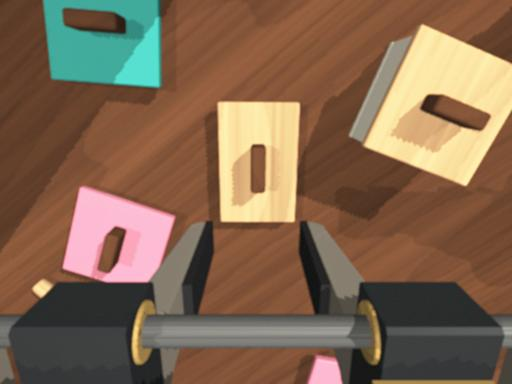

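The oblong lid lies aligned between the fingers (centre about 258,165); the square lid is seated, at right.

Request:
arm_command(rows=[[[0, 5, 0], [0, 0.4, 0], 5], [[0, 10, 0], [0, 0.4, 0], 5], [[0, 14, 0], [0, 0.4, 0], 5], [[0.1, 16.5, 0.05], [0, 0.4, 0], 5], [[0.1, 17.4, 0.05], [0, 0.4, 0], 5], [[0.1, 17.4, 0.05], [0, 0.4, 0], 5], [[0.1, 17.4, 0.05], [0, 0.4, 0], 1], [[0.1, 17.4, 0.05], [0, 0.4, 0], 1], [[0.1, 17.4, 0.05], [0, 0.4, 0], 1], [[0.1, 17.4, 0.05], [0, 0.4, 0], 1], [[0.1, 17.4, 0.05], [0, 0.4, 0], 1], [[0.1, 17.4, 0.05], [0, 0.4, 0], 1]], grip_force=30)

```text
clock: 30.02
eef_pos: [0.3961, -0.2621, 0.0267]
tool_rot: [-90.0, -0.0, 51.7]
contact_force: [-0.1, 0.8, 6.8]
finger_gap: 0.0159
```

Request:
arm_command(rows=[[[0, -3, 0], [0, 0, 0], 1], [[0, -8, 0], [0, 0, 0], 1], [[0, -13, 0], [0, 0, 0], 1], [[0, -17, 0], [0, 0, 0], 1], [[0, -17.4, 0], [0, 0, 0], 1], [[0, -17.4, 0], [0, 0, 0], 1]])

```text
clock: 30.78
eef_pos: [0.3953, -0.2616, 0.1994]
tool_rot: [-90.0, 0.0, 51.7]
contact_force: [-0.2, -0.0, -2.0]
finger_gap: 0.0157
```

```bash
python3 go.py .3848 .262 .19 65
```

```text
shift [40.45, 0.97, 33.27] turn [-0.0, -13.3, -0.0] rows 8.4
```

Request:
arm_command(rows=[[[2.5, 0, 2], [0, -2, 0], 1], [[7, 0, 5.7], [0, -4, 0], 1], [[11.5, 0, 9.4], [0, -5, 0], 1], [[16, 0, 13.1], [0, -6, 0], 1], [[20.5, 0, 16.8], [0, -7, 0], 1], [[25, 0, 20.5], [0, -9, 0], 1], [[29.5, 0, 24.2], [0, -10, 0], 1], [[34, 0.5, 28], [0, -12, 0], 1], [[37.5, 1, 30.9], [0, -13, 0], 1], [[39.6, 1, 32.6], [0, -13.3, 0], 1], [[40.45, 1, 33.25], [0, -13.3, 0], 1], [[40.45, 1, 33.25], [0, -13.3, 0], 1]])

```text
clock: 32.28
eef_pos: [0.3848, 0.2611, 0.1891]
tool_rot: [-89.9, 0.1, 65.1]
contact_force: [-0.7, -0.8, -1.1]
finger_gap: 0.0156
```

```bash
python3 go.py .3848 .2622 .077 65;python3 held.py oblong .3848 .2622 .163 155
```

```text
shift [0.12, 11.21, 0.04] turn [-0.1, 0.1, -0.1] rows 1.8
scene lid_ seen x 321-357 y 116-153 expected x 321-358 y 114-155
scene crock_ seen x 318-347 y 148-182 expected x 316-350 y 139-183
side lid_ seen x 222-257 y 113-129 expected x 221-259 y 112-129
side crock_ none
```

Request:
arm_command(rows=[[[0.1, 4, 0], [0, 0, 0], 1], [[0.1, 8, 0], [0, 0, 0], 1], [[0.1, 9.8, 0], [0, 0, 0], 1], [[0.1, 10.4, 0], [0, 0, 0], 1], [[0.1, 10.7, 0], [0, 0, 0], 1], [[0.1, 10.9, 0], [0, 0, 0], 1], [[0.1, 11.05, 0], [0, 0, 0], 1], [[0.1, 11.15, 0], [0, 0, 0], 1], [[0.1, 11.2, 0], [0, 0, 0], 1]])

```text
clock: 33.7
eef_pos: [0.3859, 0.2626, 0.0784]
tool_rot: [-90.0, -0.0, 65.0]
contact_force: [0.3, 0.3, -2.1]
finger_gap: 0.0158
```

Request:
arm_command(rows=[[[0, 0.08, 0], [0, 0, 0], 1], [[0, 0.14, 0], [0, 0, 0], 1], [[0, 0.18, 0], [0, 0, 0], 1], [[0, 0.18, 0], [0, 0, 0], 1]])

```text
clock: 34.2
eef_pos: [0.3858, 0.2625, 0.0767]
tool_rot: [-90.0, 0.0, 65.0]
contact_force: [-2.0, -0.7, 3.7]
finger_gap: 0.016
```

Request:
arm_command(rows=[[[0, 0, 0], [0, 0, 0], 2.2], [[0, 0, 0], [0, 0, 0], 3], [[0, 0, 0], [0, 0, 0], 4.5], [[0, 0, 0], [0, 0, 0], 4.5], [[0, -3, 0], [0, 0, 0], 4.5], [[0, -8, 0], [0, 0, 0], 5], [[0, -13, 0], [0, 0, 0], 5], [[0, -17, 0], [0, 0, 0], 5], [[0, -17, 0], [0, 0, 0], 5], [[0, -17, 0], [0, 0, 0], 5]])

```text
clock: 35.45
eef_pos: [0.3854, 0.2622, 0.2458]
tool_rot: [-90.0, 0.0, 65.0]
contact_force: [-1.0, -0.3, -0.4]
finger_gap: 0.05
```

```bash
python3 wf.py lid_oblong .385 .262 .05; python3 - <<'E'
from h import *
a=manip.capture('scene')[120:270,170:400];b=manip.capture('side')[115:225,200:350]
a=cv2.resize(a,(460*1,300));b=cv2.resize(b,(340,249));b=cv2.copyMakeBorder(b,0,51,0,0,0)
cv2.imwrite('pics/end.png',cv2.hconcat([a,b])[:,:,::-1])
E
```

```text
[0.3851 0.262  0.2451] 65.01604362171645 1
lid_oblong x 0.3854 y 0.2617 yaw -24.8 cost 0.068
```

View pics/end.png

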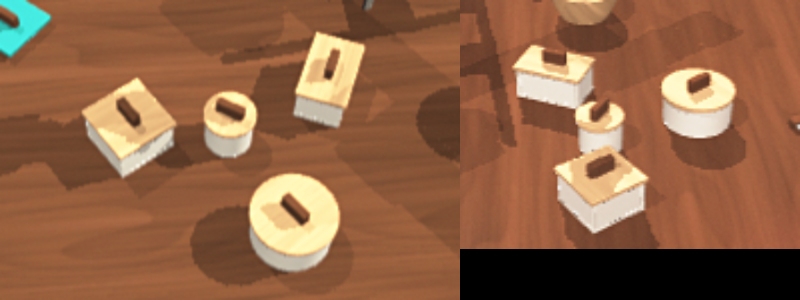

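All four lids lie flat and square on their crocks in both views.

```bash
python3 -c "
from rig import manip
print(manip.job_done())"
```

```text
the job is handed in; nothing more can be done
None
```

All four lids are on their own crocks and the job is handed in at about 35 s of the 120 s allowed. I placed them in the order small round, large round, square, oblong. Each was gripped by its handle and lowered until the wrist felt light contact (about 4–10 N). It was released only then.

- **Fit:** close wrist-camera checks after each release put every lid within about 1 mm of its crock's measured centre. The square and oblong lids are within about 0.5° of their crocks.
- **Seating:** the height at contact matched full seating for each lid. The last scene and side pictures show all four lying flat.
- **Other objects:** I did not touch the basket, the brush or the pink and turquoise look-alikes. I did not measure their positions again at the end.
- **Checks that came up short:**
  - The side camera did not detect the oblong crock just before that lid went down, so I relied on the scene and wrist views.
  - My first crock estimates from the two fixed cameras differed by up to about 6 mm in y. I measured the square and oblong crocks again with the wrist camera before placing their lids, but not the two round ones.

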